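Lock the purge valve open

ROBOT

A 6-joint arm with a two-finger parallel gripper is mounted at the origin on the work surface. World frame = base frame: x ahead of the robot, y to its left, z up, the work surface at z = 0. Lengths are in m, angles in rad, forces in N, time in s.
With the tool pointing down it reaches from about 0.35 to 0.8 m from the base axis. Payload 7.3 kg.
Tool frame: the origin (TCP) lies at the very end of the fingers, on their centre line; the grasp point (between the pads) lies 19 mm behind it; z points along the fingers, y is the line along which they close (so a half turn about z gives the same grasp; the last joint's range is limited). The gripper opens to 85 mm and grips with 20 to 120 N. Pads are 22 mm wide; open, the fingers measure 114 mm over their backs; the gripper's body (76 mm by 85 mm) begins 54 mm behind the grasp point. The pads swing forward as they close: fully open they stand 13 mm farther back than shut.
Start: joints at [0.979, 0.342, 1.524, -0, 1.275, -0.146], TCP at [0.226, 0.474, 0.231] pointing down, gripper open.
Joint ranges: [-2.53, 2.53], [-0.77, 2.02], [0.04, 2.7], [-1, 4.14], [0.28, 2.66], [-3.11, 3.11]. Speed limits (rad/s): [2.57, 2.57, 3.14, 3.14, 3.14, 3.14].

INTERFACE

Orientations are given as a unit quaternion [x, y, z, w].
In Python, from cell import read_state, capture, close_job gives the robot as it stands.
- The arm moves only by the tool servo_tool, never from a script. Its argument "moves" is a list of rows, each an object of numbers: "tx", "ty", "tz": the shift along the world's x, y, z in m; "spin": the turn about the world's z in rad; "grip": the finger opening in m, from 0 to 0.0854. In form: [{"tx": .., "ty": .., "tz": .., "spin": .., "grip": ..}, ...]. A call has 1 to 10 rows; each row is the pose to reach, as a shift and turn from the pose commanded when the call began; what a row does not reach only later rows make up. A row lasts 1/8 s, in which the tool goes at most 62.5 mm and 10.7 degrees, less where a joint would pass 70% of its speed; a pose out of reach is approached as far as the arm can. A call with a gripper value outside its range is refused whole. The fingers move at their own pace and stop on an object; "grip_force" is the grip in N (left out, the last holds). Time passes only in rows, so rows that repeat a pose let the fingers close. It gives the time, the measured TCP pose, the force, the opening and the grip force at its end, in the units of the state.
- read_state(): the state, without advancing time (a new reading comes with each control period).
- capture(name): name is "scene" or "top" or "wrist"; returns a dict with "pixels" (480x640x3 uint8, red, green, blue), "K" (3x3 intrinsics, pixels), "view" (4x4, takes a point from world to camera coordinates). Camera axes: x right, y down, z forward; pixel columns grow to the right and rows downward; lengths in m; the calibration is good to about 2 mm. A picture is of the moment at which its call begins. There is no depth.
- close_job(): hands the job in; it is judged then, once.
The state is a dict: "t": time; "joints": joint angles; "qd": joint speeds; "joint_torque": joint torques, N m; "eef_pos": TCP position; "tool_rot": TCP orientation; "force": force on the tool from outside, world axes, zero at the start; "moment": the same for the moment, N m; "width": finger opening in m; "gripper_force": force on a finger pad.
Only numpy, scipy, OpenCV 4.12 (cv2) and the standard library are available. Lean on these libraries where they do the work, as an engineer would, in place of code of your own. Each camera call takes 0.05 s, during which the arm holds its last target. There are 200 camera calls.

TASK

Two spring valves stand on the filling bench; the purge valve is the one with the round pressure gauge beside it. Push its black knob straight down until it stops, keep it down and slide it toward the hook until it stops, so that the keeper lies under the hook, then let go: the hook must now hold the valve down. Leave the other valve (the one with the plain pipe stub) as it is.

Things in the scene. Friction and masses are not known exactly. Their poses are not given: they have to be found in the camera images.
- purge_knob (a point): Top centre of the black knob of the purge valve (the one with a white-faced gauge, 56 mm wide, 49 mm high, 55 mm from the knob at its -y side). Upright cylinder, 26 mm in diameter, 45 mm tall, top 140 mm above the table when up. It stands on the keeper, a steel plate 44 mm wide (x), 8 mm thick. z up; +y is the way it slides, to the hook. The valve is bolted down; yaw within 0.9 rad of 0.
- purge_plunger (a joint): How far the plunger, with keeper and knob on its head, is pushed straight down into its housing (m): 0 up, 0.020 at the stop. A spring pushes it up with about 4 N at the top and 11 N at the stop. Trapped under the hook and let go, it stands at about 0.013.
- purge_keeper (a joint): How far keeper and knob are slid along +y (m): 0 back, 0.030 at the stop under the hook; starts at 0 to 0.005; friction 1.5 N, no spring. The hook is a fixed steel lip 36 mm wide (x), 82 to 92 mm above the table, its near edge 83 mm along +y from the knob's axis at joint 0. The tongue meets it at 0.010 and passes under only if the plunger is pressed over 13 mm, else it runs against its edge.
- drain_knob (a point): Top centre of the knob of the other valve, which must be left alone: the same make, size and axes, but with a plain horizontal steel pipe stub (38 mm end flange) in place of the gauge.

How it is judged:
At the end, for the whole second after the job is handed in: The purge valve's keeper is at least 18 mm along its slide, under the hook, and its plunger, let go, is held down by the hook at 10 to 16.5 mm (value of joint purge_plunger between 0.01 and 0.0165 m and value of joint purge_keeper above 0.018 m); the robot touches nothing.
It fails at once if the other valve's knob is shifted by more than 8 mm (distance of drain_knob from where it was at the start of the episode above 0.008 m).
It also fails if it takes over 29 s, if anything falls off the work surface, if the arm or the gripper's body presses on something with over 40 N, if the wrist force passes 120 N, or if a joint passes its speed limit or range.

## Working session

There is one attempt and no reset: what is moved stays moved. The work goes in short steps, Python scripts to look and compute and a tool call to move; the robot and the scene stay as the last step left them, time stands still between calls to the robot, and variables do not carry over. Pictures are saved under pics/ and viewed, at most 10 in all, crops included, and the job is handed in when it is done.

Besides the shell and the picture viewer there is one more tool, called after "Request:" as name([rows], argument=value, ...), one row to a line, values as JSON. servo_tool: Moves the arm, as the interface text tells. Its arguments: {"type":"object","properties":{"moves":{"type":"array"},"grip_force":{"type":"number"}},"required":["moves"]}

```bash
mkdir -p pics; cat > h.py <<'E'
import numpy as np, cv2, json
from cell import read_state, capture, close_job
def snap(n,f):
    c=capture(n); cv2.imwrite(f'pics/{f}.png',c['pixels'][:,:,::-1]); np.savez(f'pics/{f}.npz',**c); return c
def ray(c,u,v,z):
    K,V=np.array(c['K']),np.array(c['view']); R,t=V[:3,:3],V[:3,3]
    o=-R.T@t; d=R.T@np.linalg.inv(K)@[u,v,1]; return o+d*(z-o[2])/d[2]
def proj(c,p):
    K,V=np.array(c['K']),np.array(c['view']); q=K@(V[:3,:3]@p+V[:3,3]); return q[:2]/q[2]
E
python3 - <<'E'
from h import *
a=snap('scene','s1'); b=snap('top','t1')
print(read_state())
for c in (a,b):
    V=c['view'];print(-V[:3,:3].T@V[:3,3])
E
```

```text
{'t': 0.1, 'joints': array([ 9.78985140e-01,  3.42615491e-01,  1.52489408e+00, -1.41760053e-05,
        1.27542056e+00, -1.45991793e-01]), 'qd': array([-0.00026619, -0.00281438, -0.00463772,  0.00154132,  0.00071339,
        0.00087148]), 'joint_torque': array([ 1.93412197e-03, -4.34447014e+01, -2.46492022e+01, -1.07267897e-04,
        4.65564342e-03, -5.14235830e-05]), 'eef_pos': array([0.22616016, 0.47339979, 0.23072452]), 'tool_rot': array([ 2.21066195e-01,  9.75258576e-01, -6.26196438e-04, -2.34818834e-04]), 'force': array([ 0.94398102, -0.24894343,  0.28281501]), 'moment': array([-0.00465404, -0.00580124,  0.00545594]), 'gripper_force': 0.0, 'width': 0.08520560194064844}
[1.25756938 0.37364141 0.71172086]
[ 0.49984121 -0.02159355  0.82902394]
```

View pics/t1.png

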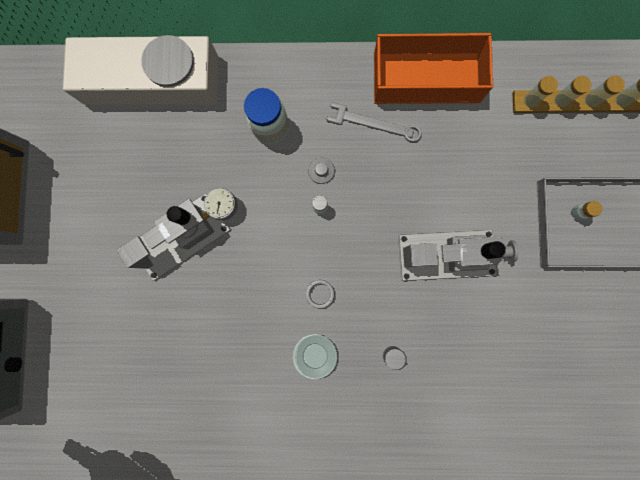

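View pics/s1.png

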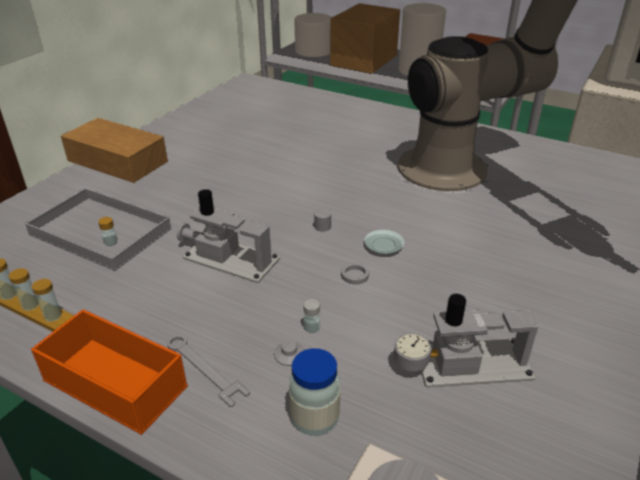

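The top view shows the purge valve (gauge at 220,204) with its knob near 178,214 and its hook toward the lower left. The drain valve's knob is at 493,250. The scene view has the purge knob near 456,308. Next I'll measure the knob and the axis.

```bash
python3 - <<'E'
from h import *
t=dict(np.load('pics/t1.npz')); s=dict(np.load('pics/s1.npz'))
def blob(c,x0,x1,y0,y1):
    m=np.zeros((480,640),np.uint8); m[y0:y1,x0:x1]=(c['pixels'][y0:y1,x0:x1].max(2)<28)*255
    n,l,st,ce=cv2.connectedComponentsWithStats(m); i=1+st[1:,4].argmax(); print(st[i],ce[i]); return ce[i]
a=blob(t,160,200,200,230); b=blob(s,440,475,285,335)
for z in (.10,.1175,.125,.14): print(z,ray(t,*a,z),ray(s,*b,z))
for p in [(154,275),(229,229),(205,195)]: print(p,ray(t,*p,.008))
p,q=ray(t,154,275,.008),ray(t,229,229,.008); d=p-q; print('yaw',np.arctan2(-d[0],d[1]))
i=t['pixels'][180:290,105:255,::-1]; cv2.imwrite('pics/c1.png',cv2.resize(i,None,fx=5,fy=5,interpolation=2))
E
```

```text
[168 207  22  18 172] [180.90116279 216.81395349]
[446 295  19  30 441] [455.08843537 309.64852608]
0.1 [0.59784856 0.22876549 0.1       ] [0.58078029 0.22133128 0.1       ]
0.1175 [0.59549592 0.22275569 0.1175    ] [0.60014175 0.22568854 0.1175    ]
0.125 [0.59448765 0.22018007 0.125     ] [0.60843952 0.22755594 0.125     ]
0.14 [0.5924711  0.21502882 0.14      ] [0.62503506 0.23129073 0.14      ]
(154, 275) [0.50250581 0.30665811 0.008     ]
(229, 229) [0.58760461 0.1701639  0.008     ]
(205, 195) [0.65116172 0.21648831 0.008     ]
yaw 0.5574917602763839
```

View pics/c1.png

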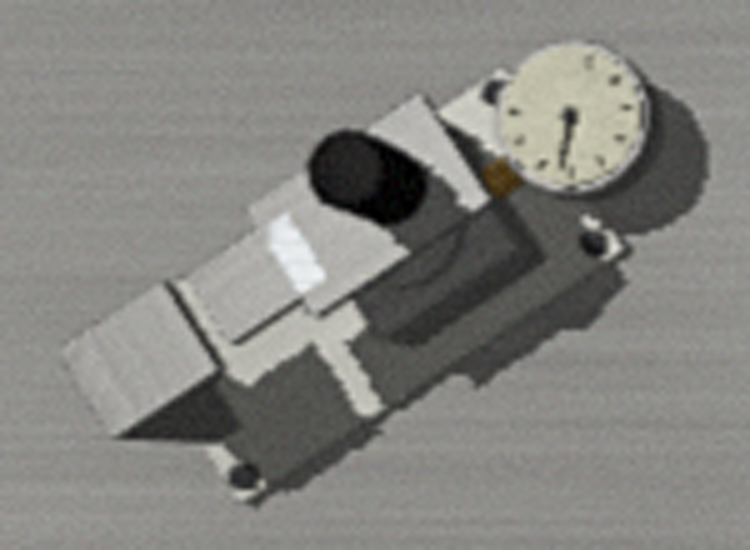

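The crop gives the knob top at about (174.6,213.6), so the world position is about (0.597,0.224). The bolts at crop (245,475), (595,242) and (495,93) give a yaw of about 0.59.

Request:
servo_tool([
  {"tx":0.05,"ty":-0.03,"tz":0,"spin":-0.18,"grip":0.085},
  {"tx":0.371,"ty":-0.249,"tz":-0.02,"spin":-0.536,"grip":0.07},
  {"tx":0.371,"ty":-0.249,"tz":-0.02,"spin":-0.536,"grip":0.07},
  {"tx":0.371,"ty":-0.249,"tz":-0.02,"spin":-0.536,"grip":0.07},
  {"tx":0.371,"ty":-0.249,"tz":-0.02,"spin":-0.536,"grip":0.07},
  {"tx":0.371,"ty":-0.249,"tz":-0.02,"spin":-0.536,"grip":0.07},
  {"tx":0.371,"ty":-0.249,"tz":-0.02,"spin":-0.536,"grip":0.07},
  {"tx":0.371,"ty":-0.249,"tz":-0.02,"spin":-0.536,"grip":0.07},
  {"tx":0.371,"ty":-0.249,"tz":-0.02,"spin":-0.536,"grip":0.07},
  {"tx":0.371,"ty":-0.249,"tz":-0.02,"spin":-0.536,"grip":0.07},
])

```text
t: 1.35
eef_pos: [0.5961, 0.2259, 0.2114]
tool_rot: [0.471, 0.882, -0.0, -0.0]
force: [-0.4, 0.7, 0.5]
width: 0.07
gripper_force: 0.0
```

```bash
python3 - <<'E'
from h import *
w=snap('wrist','w1'); s=read_state(); print(s['t'],s['eef_pos'],s['tool_rot'],s['force'],s['width'])
print(proj(w,np.array([.597,.224,.14])))
E
```

```text
1.4 [0.59610191 0.22609936 0.21163966] [ 4.70580744e-01  8.82356916e-01  7.87000746e-05 -1.70577822e-04] [ 0.28389339 -0.70273692  0.01960664] 0.06994324338852805
[325.99604257 256.20010286]
```

View pics/w1.png

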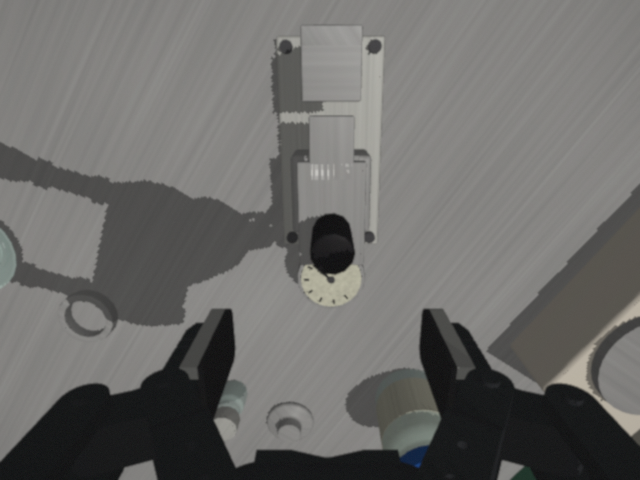

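The wrist view shows the valve square to the gripper, with the knob top at about (333,251) against a predicted (326,256).

```bash
python3 - <<'E'
from h import *
w=dict(np.load('pics/w1.npz')); p=ray(w,333,252,.14); s=read_state()
print(p,p-s['eef_pos'])
a,b=ray(w,286,46,.008),ray(w,292,238,.008); c,d=ray(w,375,46,.008),ray(w,369,238,.008)
for e in(a-b,c-d): print(np.arctan2(-e[0],e[1]))
E
```

```text
[0.59884344 0.22825529 0.14      ] [ 0.00274153  0.00215593 -0.07163966]
0.5919223309568599
0.5930940242925908
```

Request:
servo_tool([
  {"tx":0.002,"ty":0.001,"tz":-0.03,"grip":0.07},
  {"tx":0.002,"ty":0.001,"tz":-0.07,"grip":0.07},
  {"tx":0.002,"ty":0.001,"tz":-0.104,"grip":0.07},
  {"tx":0.002,"ty":0.001,"tz":-0.104,"grip":0.07},
  {"tx":0.002,"ty":0.001,"tz":-0.104,"grip":0.035},
  {"tx":0.002,"ty":0.001,"tz":-0.104,"grip":0.035},
  {"tx":0.002,"ty":0.001,"tz":-0.104,"grip":0.035},
], grip_force=50)

```text
invalid input at $.moves[0]: expected keys tx, ty, tz, spin, grip
```

Request:
servo_tool([
  {"grip":0.025},
  {"grip":0.02},
  {"grip":0.02},
  {"grip":0.02},
], grip_force=50)

```text
invalid input at $.moves[0]: expected keys tx, ty, tz, spin, grip
```

Request:
servo_tool([
  {"tx":0.002,"ty":0.001,"tz":-0.03,"spin":0,"grip":0.07},
  {"tx":0.002,"ty":0.001,"tz":-0.07,"spin":0,"grip":0.07},
  {"tx":0.002,"ty":0.001,"tz":-0.104,"spin":0,"grip":0.07},
  {"tx":0.002,"ty":0.001,"tz":-0.104,"spin":0,"grip":0.07},
  {"tx":0.002,"ty":0.001,"tz":-0.104,"spin":0,"grip":0.035},
  {"tx":0.002,"ty":0.001,"tz":-0.104,"spin":0,"grip":0.035},
  {"tx":0.002,"ty":0.001,"tz":-0.104,"spin":0,"grip":0.035},
], grip_force=50)

```text
t: 2.28
eef_pos: [0.5999, 0.226, 0.1087]
tool_rot: [0.471, 0.882, 0.001, 0.001]
force: [-1.2, -0.3, 0.1]
width: 0.0349
gripper_force: 0.0
```

Request:
servo_tool([
  {"tx":0,"ty":0,"tz":0,"spin":0,"grip":0.02},
  {"tx":0,"ty":0,"tz":0,"spin":0,"grip":0.02},
  {"tx":0,"ty":0,"tz":0,"spin":0,"grip":0.02},
], grip_force=50)

```text
t: 2.65
eef_pos: [0.5997, 0.2257, 0.1079]
tool_rot: [0.471, 0.882, 0.0, 0.0]
force: [0.3, 0.1, 6.0]
width: 0.0248
gripper_force: 48.7
```

Request:
servo_tool([
  {"tx":0,"ty":0,"tz":-0.006,"spin":0,"grip":0.02},
  {"tx":0,"ty":0,"tz":-0.012,"spin":0,"grip":0.02},
  {"tx":0,"ty":0,"tz":-0.017,"spin":0,"grip":0.02},
  {"tx":0,"ty":0,"tz":-0.017,"spin":0,"grip":0.02},
])

```text
t: 3.15
eef_pos: [0.5998, 0.2257, 0.0912]
tool_rot: [0.471, 0.882, 0.0, 0.001]
force: [-1.8, 0.0, 10.7]
width: 0.0244
gripper_force: 49.5
```

Request:
servo_tool([
  {"tx":0,"ty":0,"tz":-0.001,"spin":0,"grip":0.02},
  {"tx":0,"ty":0,"tz":-0.002,"spin":0,"grip":0.02},
  {"tx":0,"ty":0,"tz":-0.002,"spin":0,"grip":0.02},
])

```text
t: 3.52
eef_pos: [0.5998, 0.2257, 0.0897]
tool_rot: [0.471, 0.882, 0.001, 0.001]
force: [-2.4, -0.9, 11.0]
width: 0.025
gripper_force: 49.5
```

Request:
servo_tool([
  {"tx":0,"ty":0,"tz":-0.001,"spin":0,"grip":0.02},
  {"tx":-0.0028,"ty":0.0042,"tz":-0.001,"spin":0,"grip":0.02},
  {"tx":-0.0056,"ty":0.0083,"tz":-0.001,"spin":0,"grip":0.02},
  {"tx":-0.0084,"ty":0.0125,"tz":-0.001,"spin":0,"grip":0.02},
  {"tx":-0.0084,"ty":0.0125,"tz":-0.001,"spin":0,"grip":0.02},
])

```text
t: 4.15
eef_pos: [0.5913, 0.2383, 0.0888]
tool_rot: [0.471, 0.882, 0.0, 0.001]
force: [-3.3, -0.8, 10.8]
width: 0.0246
gripper_force: 49.6
```

Request:
servo_tool([
  {"tx":-0.0028,"ty":0.0042,"tz":0,"spin":0,"grip":0.02},
  {"tx":-0.0053,"ty":0.0079,"tz":0,"spin":0,"grip":0.02},
  {"tx":-0.0053,"ty":0.0079,"tz":0,"spin":0,"grip":0.02},
])

```text
t: 4.53
eef_pos: [0.586, 0.2462, 0.0888]
tool_rot: [0.471, 0.882, 0.0, 0.001]
force: [-3.1, -1.3, 11.2]
width: 0.0247
gripper_force: 49.7
```

Request:
servo_tool([
  {"tx":-0.0014,"ty":0.0021,"tz":0,"spin":0,"grip":0.02},
  {"tx":-0.0022,"ty":0.0033,"tz":0,"spin":0,"grip":0.02},
  {"tx":-0.0022,"ty":0.0033,"tz":0,"spin":0,"grip":0.02},
])

```text
t: 4.9
eef_pos: [0.584, 0.2491, 0.0888]
tool_rot: [0.471, 0.882, 0.0, 0.001]
force: [-2.2, -2.2, 10.7]
width: 0.0248
gripper_force: 49.7
```

Request:
servo_tool([
  {"tx":0,"ty":0,"tz":0.003,"spin":0,"grip":0.02},
  {"tx":0,"ty":0,"tz":0.006,"spin":0,"grip":0.02},
  {"tx":0,"ty":0,"tz":0.006,"spin":0,"grip":0.02},
])

```text
t: 5.28
eef_pos: [0.584, 0.2491, 0.0947]
tool_rot: [0.471, 0.882, 0.0, 0.001]
force: [-1.6, -2.4, 9.3]
width: 0.0245
gripper_force: 49.5
```

Request:
servo_tool([
  {"tx":0,"ty":0,"tz":0,"spin":0,"grip":0.07},
  {"tx":0,"ty":0,"tz":0,"spin":0,"grip":0.07},
  {"tx":0,"ty":0,"tz":0,"spin":0,"grip":0.07},
  {"tx":0,"ty":0,"tz":0,"spin":0,"grip":0.07},
  {"tx":0,"ty":0,"tz":0.03,"spin":0,"grip":0.07},
  {"tx":0,"ty":0,"tz":0.09,"spin":0,"grip":0.07},
  {"tx":-0.05,"ty":-0.05,"tz":0.15,"spin":0,"grip":0.07},
  {"tx":-0.15,"ty":-0.1,"tz":0.15,"spin":0,"grip":0.07},
  {"tx":-0.15,"ty":-0.1,"tz":0.15,"spin":0,"grip":0.07},
  {"tx":-0.15,"ty":-0.1,"tz":0.15,"spin":0,"grip":0.07},
])

```text
t: 6.52
eef_pos: [0.4306, 0.1483, 0.2441]
tool_rot: [0.472, 0.882, -0.0, 0.0]
force: [1.1, -0.0, 0.1]
width: 0.0699
gripper_force: 0.0
```

```bash
python3 - <<'E'
from h import *
a=snap('scene','s2')['pixels']; b=snap('top','t2')['pixels']
f=lambda i:cv2.resize(i[:,:,::-1],(400,400),interpolation=2)
cv2.imwrite('pics/c2.png',np.hstack([f(a[270:400,410:540]),f(b[170:290,110:230])])); print(read_state()['force'])
E
```

```text
[ 0.01416789 -0.51206205  0.27822516]
```

View pics/c2.png

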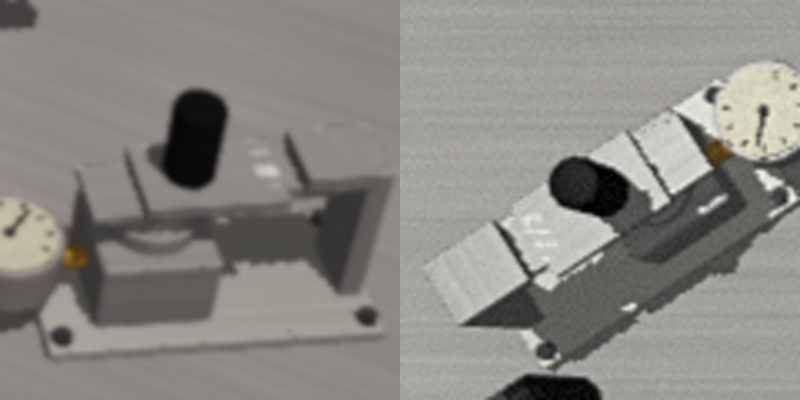

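Both crops show the keeper slid along and its tongue under the hook (left crop around 300,190). The arm is clear of the valve.

```bash
python3 -c "
from cell import close_job; print(close_job())"
```

```text
the job is handed in; nothing more can be done
None
```

The purge valve's keeper is under the hook and holds it down after release, as seen in the last pictures. The drain valve was not touched, and the job was handed in at about 6.6 s; no verdict was returned.

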